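# Angle a profile length past the post into the jig bay

## Robot

A 7-joint arm with a two-finger parallel gripper is mounted at the origin on the work surface. World frame = base frame: x ahead of the robot, y to its left, z up, the work surface at z = 0. Lengths are in m, angles in degrees, forces in N, time in s.
With the tool pointing down it reaches from about 0.4 to 0.875 m from the base axis. Payload 6.5 kg.
Tool frame: the origin (TCP) lies midway between the tips of the shut fingers; the grasp point (between the pads) lies 19 mm behind it (grip_point_offset is the distance from the TCP to the grasp point, in m); z points along the fingers, y is the direction in which the jaws open and shut (so a half turn about z gives the same grasp; the last joint's range is limited). The gripper opens to 85 mm and grips with 20 to 120 N. Pads are 22 mm wide; open, the fingers measure 114 mm over their backs; the gripper's body (76 mm by 85 mm) begins 54 mm behind the grasp point. The pads swing forward as they close: fully open they stand 13 mm farther back than shut.
Start: joints at [66.108, 30.733, -0.252, 88.115, 0.149, 61.152, -4.079], TCP at [0.223, -0.61, 0.231] pointing down, gripper open.
Joint ranges: [-154.64, 154.64], [-21.42, 123.67], [-72.66, 72.17], [13.99, 137.28], [-74.86, 254.86], [10.95, 109.41], [-158.01, 158.01]. Speed limits (degrees/s): [136.94, 136.94, 180, 180, 180, 180, 180].

## Interface

Orientations are given as [roll, pitch, yaw] about the fixed x, y, z axes, in that order (R = Rz(yaw) Ry(pitch) Rx(roll)).
In Python, from bench import observe, capture, calibration, job_done, trace, tip_of, grip_point_offset gives the robot as it stands.
- The arm moves only by the shell command python3 -m creep 'ROWS'. ROWS is JSON, a list of rows, each a list of 5 numbers: the gripper's target within -1 to 1 (fully open at 1, half-way at 0, shut at -1), then the shift along the tool's x, y, z in m, then the turn about the tool's z in rad. In form: [[claw, dx, dy, dz, roll], ...]. A call has exactly 8 rows; each row shifts and turns the commanded pose from where the row before left it, along the tool's axes as they then stand; what a row does not reach is not made up. A row lasts 1/8 s, in which the tool goes at most 62.5 mm and 10.7 degrees, less where a joint would pass 70% of its speed; a pose out of reach is approached as far as the arm can. A call with a gripper value outside its range is refused whole. The fingers move at their own pace and stop on an object; the grip force is fixed at half the most. Time passes only in rows, so rows that do not move let the fingers close, or fill a call up. It gives the time, the measured TCP pose, the force and the opening at its end, in the units of the state.
- observe(): the state, without advancing time (a new reading comes with each control period).
- capture(name): name is "scene" or "top" or "wrist"; returns the picture (480x640x3 uint8, red, green, blue); there is no depth.
- calibration(name): a dict with "mtx" (3x3 intrinsics, pixels), "eye" and "rotation" of the camera in the world. Camera axes: x right, y up, looking along -z (the intrinsics and any distortion apply to the point x, -y, -z); pixel columns grow to the right and rows downward; lengths in m; the calibration is good to about 2 mm. A picture is of the moment at which its call begins: read the wrist's pose just before it. calibration takes no time and is no camera call; for the wrist camera it gives the pose at the moment of the call.
- job_done(): hands the job in, once; it reports no verdict.
Trained networks look in the newest picture that a camera, given by its name, has taken for a name from the list of things; names that differ only in an ending like _2 or _b are one class to them, and where a whole thing is asked for, a point or a joint stands for the part that bears it (a point fixed in the world has none). Each returns a list of dicts, best first, with "score" (0 to 1); they miss things now and then, are a little off and sometimes report something else, mostly with a low value. They report only what shows in the picture. A call takes as long as a camera call. They do not tell look-alikes from the thing itself.
- trace(camera, query): "mask" (480x640 bool, what is visible of it) and "xy" ([column, row] in pixels, amid what is visible of it).
- tip_of(camera, query): "xy" ([column, row] in pixels: a listed point, or the origin of a listed thing).
The state is a dict: "time_s": time; "joint_positions": joint angles; "joint_vel": joint speeds; "joint_efforts": joint torques, N m; "tcp_pos": TCP position; "tool_rot": TCP orientation; "contact_force": force on the tool from outside, world axes, zero at the start; "torque": the same for the moment, N m; "finger_gap": finger opening in m.
Only numpy, scipy, OpenCV 4.12 (cv2) and the standard library are available. Lean on these libraries where they do the work, as an engineer would, in place of code of your own. Each camera call takes 0.05 s, during which the arm holds its last target. There are 200 camera calls.

## Task

With the fingertips, push the aluminium profile along the bench into the blue jig bay: push one end and then the other, so that the orange end goes in behind the red post first and the black end swings in after it. Finish with the profile inside the bay, flat against the back wall along its whole length, and the gripper standing clear. Only push it, never lift or tip it, and leave the spool, the screwdriver and the jar where they are.

Things in the scene. Friction and masses are not known exactly. Their poses are not given: they have to be found in the camera images.
- profile: Loose aluminium profile 220 x 25 x 25 mm (0.2 kg) lying on the bench, one orange and one black end cap (within the 220). Origin: centre of its underside; x axis along it to the orange end, z up. Starts 150-180 mm out from the bay's back wall, within 0.2 rad of parallel to it, orange end towards the post's side (bay +y) but not yet level with the post.
- orange_end (a point): Centre of the profile's orange end face, 12.5 mm above the bench.
- black_end (a point): Centre of the profile's black end face, 12.5 mm above the bench.
- bay: Blue three-sided bay fixed on the bench, open towards the robot; walls 30 mm high, 12 thick; the yellow floor is level with the bench. Origin: bench level, middle of the back wall's inner face. x axis points away from the robot through that wall (mouth on the -x side), y along the wall, z up. Inner length 270 mm (y = -135 to 135); side walls run 45 mm out (x = -45 to 0).
- post: Fixed red round post with a white band, 20 mm diameter, 50 mm high, in front of the bay's mouth: centre 70 to 78 mm out from the back wall (bay x -0.070 to -0.078), bay y +0.030 to +0.050. The profile must pass between it and the back wall, coming from the bay's -y side. Origin: centre of its foot.
- spool: Blue solder spool, 48 mm diameter, 28 mm high, standing on the bench to the left and robot side of the bay. Origin: centre of its underside. Leave alone.
- screwdriver: Screwdriver 160 mm long lying on the bench, right of the bay. Origin near the middle of its length, x axis towards the tip. Leave alone.
- flux_jar: Amber jar with white cap, 44 mm diameter, 55 mm high, standing beyond the bay. Origin: centre of its underside. Leave alone.
There are look-alikes about, which are no part of the job. Of the things shaped like the profile, the aluminium one is meant.

How it is judged (in metres and radians):
On the way:
1. the orange end is inside the bay and level with or beyond the post, while the black end is still outside the mouth (x of orange_end in the frame of bay above -0.055 m and y of orange_end in the frame of bay above 0.03 m and x of black_end in the frame of bay below -0.045 m), for 0.05 s.
At the end, for the whole second after the job is handed in: The profile lies flat and still inside the bay, orange end on the post's side, both ends within 6 mm of touching the back wall (x of orange_end in the frame of bay between -0.019 and 0 m and x of black_end in the frame of bay between -0.019 and 0 m and y of orange_end in the frame of bay between 0.07 and 0.14 m and y of black_end in the frame of bay between -0.14 and -0.07 m and height (world z) of each of orange_end, black_end below 0.018 m and linear speed of profile below 0.01 m/s and angular speed of profile below 0.05 rad/s).
It fails at once if an end of the profile is lifted more than 10 mm off the bench (height (world z) of any of orange_end, black_end above 0.0225 m).
It fails at once if the profile is tipped or rolled over (angle between profile's own z axis and vertical above 0.25 rad).
It fails at once if the spool is moved more than 15 mm (distance of spool from where it was at the start of the episode above 0.015 m).
It fails at once if the screwdriver is moved more than 15 mm (distance of screwdriver from where it was at the start of the episode above 0.015 m).
It fails at once if the jar is moved more than 15 mm (distance of flux_jar from where it was at the start of the episode above 0.015 m).
It also fails if it takes over 70 s, if anything falls off the work surface, if the arm or the gripper's body presses on something with over 40 N, if the wrist force passes 120 N, or if a joint passes its speed limit or range.

## Working session

There is one attempt and no reset: what is moved stays moved. The work goes in short steps, Python scripts to look and compute and a shell command to move; the robot and the scene stay as the last step left them, time stands still between calls to the robot, and variables do not carry over. Pictures are saved under pics/ and viewed, about 8 in all and at most 12, crops included, and the job is handed in when it is done.

```bash
mkdir -p pics; ls; cat > h.py <<'E'
import numpy as np,cv2
from bench import *
def ray(cam,xy,z):
    c=calibration(cam);K=np.array(c['mtx']);d=c.get('dist',c.get('distortion'))
    p=cv2.undistortPoints(np.array([[xy]],float),K,None if d is None else np.array(d,float))[0,0]
    v=np.array(c['rotation'])@np.array([p[0],-p[1],-1.]);e=np.array(c['eye'])
    return (e+v*(z-e[2])/v[2])
def snap(cam,name=None):
    im=capture(cam)
    if name: cv2.imwrite('pics/'+name+'.png',im[:,:,::-1])
    return im
E
python3 - <<'E'
from h import *
print(calibration('top').keys(),calibration('top')['eye'],observe()['tool_rot'])
a=snap('top','top0');b=snap('scene','scene0')
for cam in ['top']:
  for q,z in [('orange_end',.0125),('black_end',.0125),('bay',0),('post',0),('spool',0),('screwdriver',0),('flux_jar',0),('profile',0)]:
    for r in tip_of(cam,q)[:3]: print(cam,q,round(r['score'],2),np.round(r['xy']),np.round(ray(cam,r['xy'],z)[:2],3))
E
```

```text
pics
dict_keys(['mtx', 'eye', 'rotation']) [0.38852208 0.01453474 1.00513152] [-1.79899529e+02  8.14057277e-03  2.01024894e+01]Traceback (most recent call last):
  File "<stdin>", line 6, in <module>
  File "h.py", line 7, in ray
    return (e+v*(z-e[2])/v[2])
                         ~^^^
IndexError: invalid index to scalar variable.
```

View pics/top0.png

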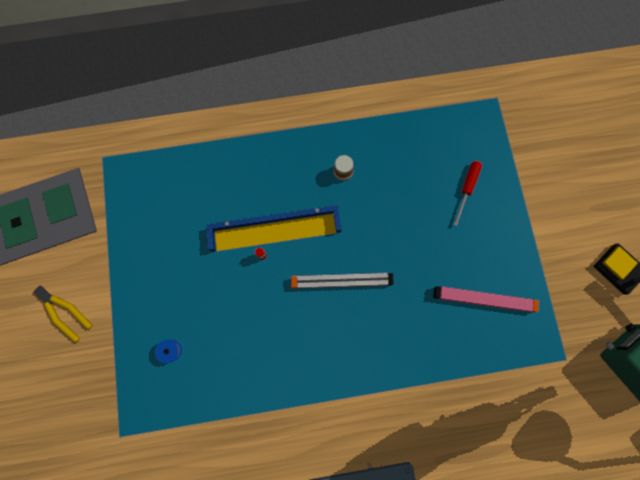

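The top view shows the bay around (275,230) and the post at (261,254). The aluminium profile runs from its orange end at (293,282) to its black end at (391,279). The pink bar at (486,299) is a look-alike with the wrong colour. Next I'll fix the rotation handling (it looks like Euler angles) and confirm the profile in a crop.

```bash
python3 - <<'E'
s=open('h.py').read()
s=s.replace("np.array(c['rotation'])@","rot(c['rotation'])@").replace("def ray","from scipy.spatial.transform import Rotation as R\ndef rot(r):\n    r=np.array(r,float)\n    return r.reshape(3,3) if r.size==9 else R.from_quat(r).as_matrix() if r.size==4 else R.from_euler('xyz',r,degrees=True).as_matrix()\ndef ray",1)
open('h.py','w').write(s)
E
python3 - <<'E'
from h import *
print(calibration('top')['rotation'],calibration('top')['mtx'])
a=snap('top')
cv2.imwrite('pics/crop0.png',cv2.resize(a[190:310,190:410,::-1],None,fx=3.6,fy=3.6,interpolation=cv2.INTER_CUBIC))
for q,z in [('orange_end',.0125),('black_end',.0125),('bay',0),('post',0),('spool',0),('screwdriver',0),('flux_jar',0),('profile',0)]:
    for r in tip_of('top',q)[:3]: print(q,round(r['score'],2),np.round(r['xy']),np.round(ray('top',r['xy'],z)[:2],3))
for n,p in dict(bl=(215,221),br=(335,212)).items(): print(n,ray('top',p,.03))
E
```

```text
[ 1.22035622e+01 -4.71233873e-02 -9.93121030e+01] [[455.91127854   0.         329.36235196]
 [  0.         455.91127854 233.5293309 ]
 [  0.           0.           1.        ]]
orange_end 0.67 [538. 307.] [ 0.368 -0.437]
orange_end 0.61 [290. 283.] [0.506 0.08 ]
black_end 0.97 [394. 280.] [ 0.474 -0.142]
black_end 0.85 [433. 288.] [ 0.444 -0.223]
bay 0.56 [274. 221.] [0.651 0.097]
post 0.57 [263. 257.] [0.573 0.134]
spool 0.9 [168. 350.] [0.408 0.36 ]
screwdriver 0.82 [470. 196.] [ 0.637 -0.354]
flux_jar 0.9 [345. 174.] [ 0.738 -0.08 ]
profile 0.92 [339. 282.] [ 0.491 -0.025]
profile 0.67 [482. 299.] [ 0.405 -0.327]
bl [0.66503394 0.22344646 0.03      ]
br [ 0.64255101 -0.04056273  0.03      ]
```

View pics/crop0.png

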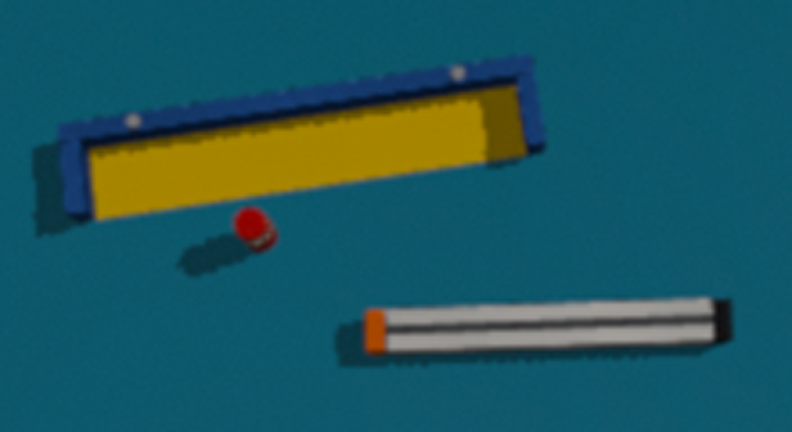

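The crop confirms it: the silver bar's orange cap is at about (294,282) and its black cap at about (391,279). It lies in front of the bay, with the post on the bay's left (+y) side. Next I'll compute the bay frame from the floor and wall corners.

```bash
python3 - <<'E'
from h import *
P=lambda u,v,z:ray('top',(190+(u+.5)/3.6-.5,190+(v+.5)/3.6-.5),z)[:2]
fl,fr,bl,br=P(94,219,0),P(528,157,0),P(89,152,0),P(518,87,0)
tl,tr=P(88,138,.03),P(518,76,.03)  # rough top inner
print('floor',fl,fr,bl,br,np.linalg.norm(fl-fr),np.linalg.norm(bl-br),np.linalg.norm(fl-bl))
# outer top corners
ol,orr=P(60,125,.03),P(531,56,.03); print('outer',ol,orr,np.linalg.norm(ol-orr))
for a,b in((fl,fr),(bl,br),(ol,orr)): d=a-b; print(np.degrees(np.arctan2(-d[0],d[1])))
y=(ol-orr);y/=np.linalg.norm(y);x=np.array([y[1],-y[0]])
o=(ol+orr)/2-.012*x; o2=(fl+fr)/2+.045*x; o3=(bl+br)/2
print('o',o,o2,o3)
o=(o+o2)/2; yaw=np.arctan2(x[1],x[0]); np.savez('bay',o=o,x=x,y=y); print('bay',o,np.degrees(yaw))
B=lambda p:np.round([(p-o)@x,(p-o)@y],4)
T=lambda u,v:P(u,v,.025)
c=[T(365,311),T(367,354),T(731,298),T(732,341)]
print('orange',(c[0]+c[1])/2,B((c[0]+c[1])/2),'black',(c[2]+c[3])/2,B((c[2]+c[3])/2),[B(q) for q in c])
print('post',B(P(251,224,.05)),B(ray('top',(263,257),0)[:2]),'world',P(251,224,.05))
for n,p in dict(spool=(.408,.36),jar=(.738,-.08),scr=(.637,-.354)).items(): print(n,B(np.array(p)))
s=observe(); print(s['tcp_pos'],s['tool_rot'],s['finger_gap'])
E
```

```text
floor [0.60572004 0.23564883] [ 0.60101057 -0.0370182 ] [0.64866057 0.23405886] [ 0.64671611 -0.03825104] 0.2727076944435464 0.272316840485323 0.04296995552816177
outer [0.6605544  0.24312857] [ 0.65717628 -0.04781003] 0.2909582051771195
-0.9895051385640227
-0.40911885743802046
-0.6652382732362266
o [0.64686615 0.09779859] [0.64836227 0.09879285] [0.64768834 0.09790391]
bay [0.64761421 0.09829572] -0.6652382732362265
orange [0.50562087 0.07743194] [-0.1417 -0.0225] black [ 0.47795491 -0.13948601] [-0.1669 -0.2397] [array([-0.1289, -0.0236]), array([-0.1546, -0.0214]), array([-0.1542, -0.2418]), array([-0.1796, -0.2377])]
post [-0.0711  0.0344] [-0.074   0.0341] world [0.57695746 0.13355681]
spool [-0.2426  0.2589]
jar [ 0.0924 -0.1772]
scr [-0.0054 -0.4524]
[ 0.22337523 -0.61040714  0.23128678] [1.79999284e+02 4.39095224e-04 2.01011749e+01] 0.08516522707965614
```

Bay frame: origin (0.648, 0.098), yaw −0.7°, post at bay (−0.072, 0.034). In bay coordinates the profile runs from orange (−0.142, −0.022) to black (−0.167, −0.240).

The plan has three pushes:
1. Push with the open fingers straddling the centre and steer the profile to about 20°.
2. Push the black end face along the profile's axis, behind the post.
3. Swing the black end in.

First I move behind the profile.

```bash
python3 -m creep '[[1,0,0,0,0.16],[1,0,0,0,0.16],[1,0,0,0,0.16],[1,0.0148,-0.061,0,0],[1,0.0148,-0.061,0,0],[1,0.0148,-0.061,0,0],[1,0.0148,-0.061,0,0],[1,0.0148,-0.061,0,0]]'
python3 -m creep '[[1,0.0148,-0.061,0,0],[1,0.0148,-0.061,0,0],[1,0.0148,-0.061,0,0],[1,0.0148,-0.061,0,0],[1,0.0148,-0.061,0,0],[1,0,0,0.06,0],[1,0,0,0.06,0],[1,0,0,0.06,0]]'
```

```text
time_s: 1.6
tcp_pos: [0.3363, -0.3169, 0.2316]
tool_rot: [180.0, -0.1, -7.4]
contact_force: [1.4, -0.0, 0.4]
finger_gap: 0.0855
time_s: 2.6
tcp_pos: [0.4485, -0.027, 0.0501]
tool_rot: [-180.0, -0.1, -7.4]
contact_force: [1.5, -0.5, 0.2]
finger_gap: 0.0855
```

```bash
python3 -m creep '[[1,0,0,0.027,0],[1,0,0,0.026,0],[1,0,0,0,0],[1,0.005,0,0,0],[1,0.005,0,0,0],[1,0.005,0,0,0],[1,0.005,0,0,0],[1,0,0,0,0]]'
python3 -m creep '[[1,0.0065,-0.0036,0,0.029],[1,0.0065,-0.0036,0,0.029],[1,0.0065,-0.0036,0,0.029],[1,0.0065,-0.0036,0,0.029],[1,0.0065,-0.0036,0,0.029],[1,0.0065,-0.0036,0,0.029],[1,0,0,0,0],[1,0,0,0,0]]'
python3 - <<'E'
from h import *
b=np.load('bay.npz');im=snap('top','top1')
cv2.imwrite('pics/crop1.png',cv2.resize(im[190:330,190:430,::-1],None,fx=3.2,fy=3.2,interpolation=cv2.INTER_CUBIC))
for q in('orange_end','black_end'):
  for r in tip_of('top',q)[:2]:
    p=ray('top',r['xy'],.0125)[:2]; print(q,round(r['score'],2),np.round(r['xy']),p.round(4),np.round([(p-b['o'])@b['x'],(p-b['o'])@b['y']],4))
E
```

```text
time_s: 3.6
tcp_pos: [0.4682, -0.0297, -0.0015]
tool_rot: [-180.0, -0.0, -7.4]
contact_force: [-0.2, -0.5, 0.5]
finger_gap: 0.0855
time_s: 4.6
tcp_pos: [0.5102, -0.0164, -0.0017]
tool_rot: [-180.0, -0.0, -17.4]
contact_force: [-0.2, -0.5, 1.0]
finger_gap: 0.0856
orange_end 0.59 [287. 257.] [0.5633 0.0805] [-0.0841 -0.0188]
black_end 0.76 [434. 291.] [ 0.4375 -0.2232] [-0.2064 -0.3239]
```

View pics/crop1.png

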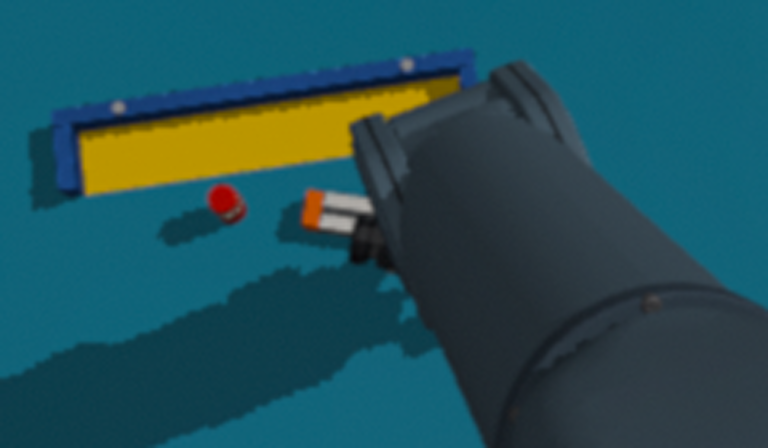

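The profile follows the fingers, and the orange end is now at bay (−0.084, −0.019). I'll finish this push, back off, raise, shut and turn a quarter turn ready for the end push.

```bash
python3 -m creep '[[1,0.0046,-0.0025,0,0.019],[1,0.0046,-0.0025,0,0.019],[1,0.0046,-0.0025,0,0.019],[1,0,0,0,0],[1,-0.013,0,0,0],[1,-0.013,0,0,0],[-1,0,0,-0.055,0],[-1,0,0,-0.055,0]]'
python3 -m creep '[[-1,0,0.02,0,-0.175],[-1,0,0.02,0,-0.175],[-1,0,0.02,0,-0.175],[-1,0,0.02,0,-0.175],[-1,0,0.02,0,-0.175],[-1,0,0,0,-0.175],[-1,0,0,0,-0.175],[-1,0,0,0,-0.175]]'
```

```text
time_s: 5.75
tcp_pos: [0.4993, -0.0039, 0.1089]
tool_rot: [179.9, 0.1, -20.6]
contact_force: [1.4, 0.6, -0.2]
finger_gap: 0.0514
time_s: 6.75
tcp_pos: [0.499, -0.1008, 0.108]
tool_rot: [-180.0, 0.0, 59.9]
contact_force: [-0.0, -0.4, -0.0]
finger_gap: 0.0002
```

```bash
python3 -m creep '[[-1,0,0,0,-0.164],[-1,-0.034,0.009,0,0],[-1,-0.034,0.009,0,0],[-1,0,0,0,0],[-1,0,0,0,0],[-1,0,0,0,0],[-1,0,0,0,0],[-1,0,0,0,0]]'
cat > m.py <<'E'
import sys
from h import *
b=np.load('bay.npz');n=sys.argv[1]
B=lambda p:np.round([(p-b['o'])@b['x'],(p-b['o'])@b['y']],4)
t=snap('top');w=snap('wrist')
cv2.imwrite(f'pics/{n}.png',np.hstack([cv2.resize(t[190:330,190:430,::-1],(480,280)),cv2.resize(w[:,:,::-1],(320,240)) if 0 else cv2.copyMakeBorder(cv2.resize(w[:,:,::-1],(320,240)),0,40,0,0,cv2.BORDER_CONSTANT)]))
for c in('top','wrist'):
  for q in('orange_end','black_end'):
    for r in tip_of(c,q)[:2]:
      p=ray(c,r['xy'],.0125)[:2]; print(c,q,round(r['score'],2),np.round(r['xy']),p.round(4),B(p))
s=observe();print('tcp bay',B(s['tcp_pos'][:2]),s['tcp_pos'],s['tool_rot'][2])
E
python3 m.py s2
```

```text
time_s: 7.75
tcp_pos: [0.4927, -0.1708, 0.1083]
tool_rot: [-180.0, -0.0, 69.0]
contact_force: [-0.1, 0.3, -0.2]
finger_gap: 0.0001
top orange_end 0.81 [283. 247.] [0.5864 0.0846] [-0.0611 -0.0144]
top black_end 0.94 [432. 292.] [ 0.4357 -0.2206] [-0.2082 -0.3213]
top black_end 0.93 [386. 268.] [ 0.503  -0.1297] [-0.142  -0.2297]
wrist black_end 0.84 [322. 172.] [ 0.5095 -0.1213] [-0.1355 -0.2212]
wrist black_end 0.6 [282. 324.] [ 0.4369 -0.2215] [-0.207  -0.3222]
tcp bay [-0.1518 -0.2714] [ 0.4926355  -0.17129398  0.10828337] 68.97401059903787
```

View pics/s2.png

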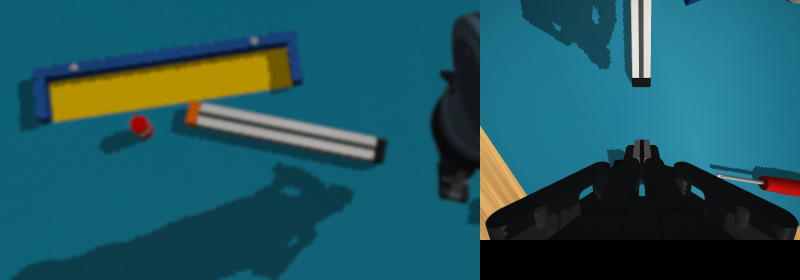

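The top view shows the profile at about 20°, with the orange end just right of the post. In the wrist view the bar is dead in line with the tool (column ≈322). Next is the end push along the tool's x axis.

```bash
python3 -m creep '[[-1,0,0,0.049,0],[-1,0,0,0.049,0],[-1,0.012,0,0,0],[-1,0.012,0,0,0],[-1,0.012,0,0,0],[-1,0.007,0,0,0],[-1,0.007,0,0,0],[-1,0.007,0,0,0]]'
python3 -m creep '[[-1,0.007,0,0,0],[-1,0.007,0,0,0],[-1,0.007,0,0,0],[-1,0.007,0,0,0],[-1,0.007,0,0,0],[-1,0.007,0,0,0],[-1,0.007,0,0,0],[-1,0,0,0,0]]'
python3 m.py s3
```

```text
time_s: 9.05
tcp_pos: [0.5132, -0.1185, 0.0106]
tool_rot: [180.0, 0.0, 68.9]
contact_force: [-0.5, -2.1, 1.4]
finger_gap: 0.0002
time_s: 10.05
tcp_pos: [0.5311, -0.0708, 0.0103]
tool_rot: [180.0, -0.1, 69.1]
contact_force: [-0.2, -0.1, 0.0]
finger_gap: 0.0004
top black_end 0.61 [351. 259.] [ 0.5358 -0.058 ] [-0.11   -0.1576]
wrist black_end 0.68 [320. 274.] [ 0.5328 -0.059 ] [-0.113  -0.1586]
tcp bay [-0.1151 -0.172 ] [ 0.5305688  -0.07239956  0.01023146] 68.96314335179909
```

View pics/s3.png

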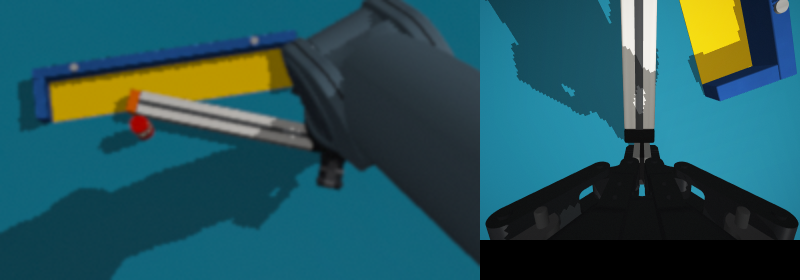

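Top view: the orange end (crop 133,100) is passing behind the post with clearance, and the black end is at bay (−0.111, −0.158). I'll push on by about 54 mm.

```bash
python3 -m creep '[[-1,0.0075,0,0,0],[-1,0.0075,0,0,0],[-1,0.0075,0,0,0],[-1,0.0075,0,0,0],[-1,0.0075,0,0,0],[-1,0.0075,0,0,0],[-1,0.0075,0,0,0],[-1,0,0,0,0]]'
python3 m.py s4
```

```text
time_s: 11.35
tcp_pos: [0.5499, -0.0222, 0.0104]
tool_rot: [180.0, -0.1, 69.0]
contact_force: [-0.7, -0.3, 0.3]
finger_gap: 0.0002
top orange_end 0.78 [229. 239.] [0.6244 0.2007] [-0.0244  0.1022]
top black_end 0.81 [328. 258.] [ 0.5472 -0.0091] [-0.0991 -0.1085]
wrist black_end 0.75 [318. 273.] [ 0.5513 -0.0094] [-0.0951 -0.1089]
tcp bay [-0.0967 -0.1231] [ 0.5494696  -0.02362662  0.01030674] 68.9478819890428
```

View pics/s4.png

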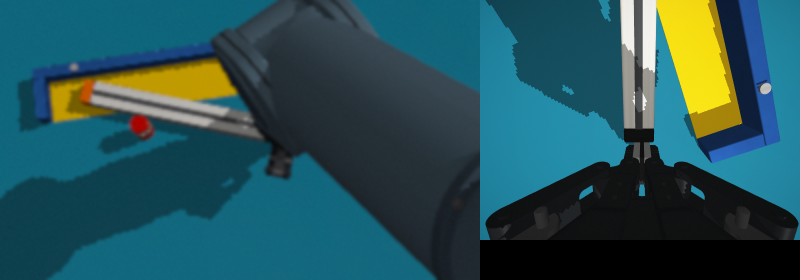

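Orange is at bay (−0.024, 0.102) and black at (−0.097, −0.109), so the waypoint is met. Next I'll back off, raise, open and turn to put both fingers behind the black half. From there I can swing it in under control.

```bash
python3 -m creep '[[-1,-0.013,0,0,0],[-1,-0.013,0,0,0],[-1,0,0,-0.045,0],[-1,0,0,-0.045,0],[1,0,0,0,0.178],[1,0,0,0,0.178],[1,0,0,0,0.178],[1,0,0,0,0.178]]'
python3 -m creep '[[1,0,0,0,0.178],[1,0,0,0,0.178],[1,0,0,0,0.178],[1,0,0,0,0.178],[1,0,0,0,0.128],[1,-0.024,-0.045,0,0],[1,-0.024,-0.045,0,0],[1,0,0,0,0]]'
python3 m.py s5
```

```text
time_s: 12.65
tcp_pos: [0.5395, -0.0491, 0.1002]
tool_rot: [180.0, 0.0, 27.8]
contact_force: [-0.1, -0.4, -0.2]
finger_gap: 0.0723
time_s: 13.65
tcp_pos: [0.5247, 0.0574, 0.1003]
tool_rot: [-179.9, 0.1, -19.6]
contact_force: [0.1, -0.8, 0.2]
finger_gap: 0.0858
top orange_end 0.69 [228. 238.] [0.6272 0.2038] [-0.0216  0.1052]
top orange_end 0.63 [536. 307.] [ 0.3683 -0.4328] [-0.2731 -0.5343]
top black_end 0.97 [437. 291.] [ 0.4359 -0.2299] [-0.2079 -0.3307]
wrist orange_end 0.68 [ 76. 172.] [0.6318 0.1923] [-0.0169  0.0938]
wrist black_end 0.96 [397. 178.] [ 0.5534 -0.0115] [-0.0929 -0.1109]
tcp bay [-0.1212 -0.0482] [0.52586604 0.05145894 0.10023547] -20.105560833477696
```

View pics/s5.png

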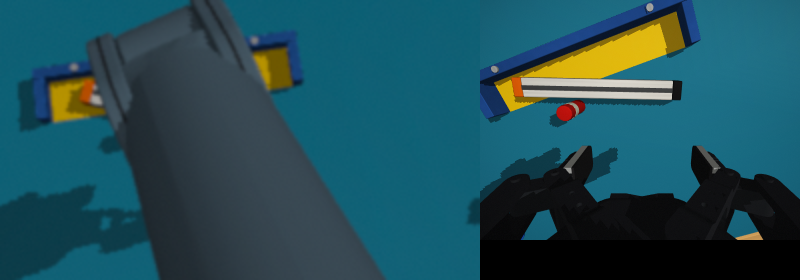

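Wrist view: the post is clear of the left finger's lane, and the bar spans columns 512–682 with the bay behind it. I'll descend and swing the black end in.

```bash
python3 -m creep '[[1,0,-0.007,0.035,0],[1,0,0,0.034,0],[1,0,0,0.033,0],[1,0.005,0,0,0],[1,0.005,0,0,0],[1,0.005,0,0,0],[1,0.005,0,0,0],[1,0,0,0,0]]'
python3 -m creep '[[1,0.0052,-0.0006,0,-0.028],[1,0.0052,-0.0006,0,-0.028],[1,0.0052,-0.0006,0,-0.028],[1,0.0052,-0.0006,0,-0.028],[1,0.0052,-0.0006,0,-0.028],[1,0.0052,-0.0006,0,-0.028],[1,0.0052,-0.0006,0,-0.028],[1,0,0,0,0]]'
python3 m.py s6
```

```text
time_s: 14.95
tcp_pos: [0.5478, 0.0529, -0.0012]
tool_rot: [-180.0, -0.1, -20.0]
contact_force: [-0.4, -0.4, 0.7]
finger_gap: 0.0853
time_s: 15.95
tcp_pos: [0.5838, 0.0478, -0.0017]
tool_rot: [-180.0, -0.0, -8.7]
contact_force: [-0.6, 0.3, 0.0]
finger_gap: 0.0853
top orange_end 0.72 [226. 238.] [0.6277 0.208 ] [-0.0212  0.1094]
top orange_end 0.68 [537. 305.] [ 0.3731 -0.4367] [-0.2683 -0.5381]
top black_end 0.95 [433. 289.] [ 0.443  -0.2241] [-0.2009 -0.3248]
wrist black_end 0.71 [466. 258.] [ 0.5979 -0.0123] [-0.0485 -0.1112]
tcp bay [-0.0639 -0.0512] [ 0.58316134  0.04779635 -0.00162183] -8.717599478191106
```

View pics/s6.png

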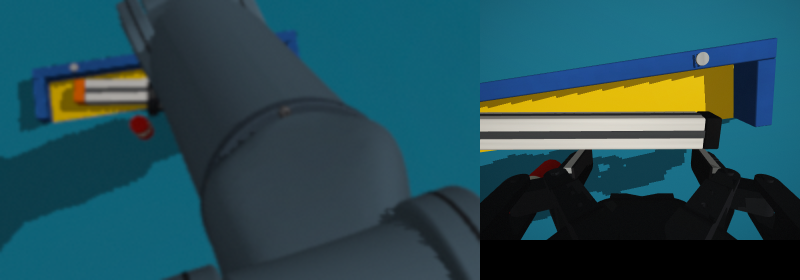

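Wrist view: the black end (cap at about 712,130) is at the mouth, clear of the right wall. I'll continue until the profile is parallel and near the wall.

```bash
python3 -m creep '[[1,0.0045,0,0,-0.0235],[1,0.0045,0,0,-0.0235],[1,0.0045,0,0,-0.0235],[1,0.0045,0,0,-0.0235],[1,0.0045,0,0,-0.0235],[1,0.0045,0,0,-0.0235],[1,0,0,0,0],[1,0,0,0,0]]'
python3 m.py s7
```

```text
time_s: 17.25
tcp_pos: [0.6103, 0.0453, -0.0017]
tool_rot: [-180.0, -0.0, -0.6]
contact_force: [-0.6, -0.5, 1.5]
finger_gap: 0.0855
top orange_end 0.67 [224. 236.] [0.6329 0.2105] [-0.016  0.112]
top orange_end 0.64 [535. 303.] [ 0.3766 -0.4336] [-0.2648 -0.535 ]
wrist black_end 0.87 [468. 255.] [ 0.6343 -0.0129] [-0.012  -0.1114]
tcp bay [-0.037  -0.0535] [ 0.60998178  0.0451911  -0.00164737] -0.6398647309961392
```

View pics/s7.png

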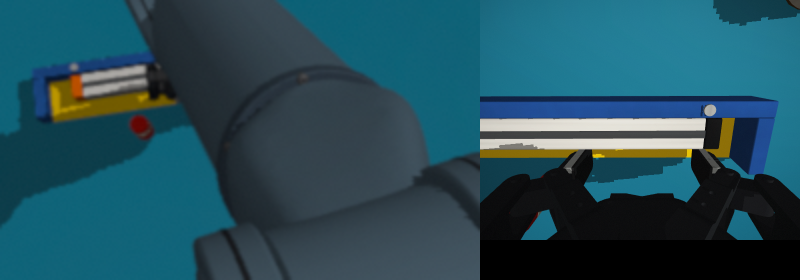

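Wrist view: the profile is parallel to the back wall, close to it or touching. I'll press in gently and watch the force.

```bash
python3 -m creep '[[1,0.001,0,0,0],[1,0.001,0,0,0],[1,0.001,0,0,0],[1,0,0,0,0],[1,0,0,0,0],[1,0,0,0,0],[1,0,0,0,0],[1,0,0,0,0]]'
```

```text
time_s: 18.55
tcp_pos: [0.6121, 0.0453, -0.0019]
tool_rot: [180.0, 0.1, -0.6]
contact_force: [-5.8, 0.1, 2.8]
finger_gap: 0.0854
```

5.8 N against the wall, so the profile is seated. I'll withdraw, raise and move aside to check.

```bash
python3 -m creep '[[1,-0.015,0,0,0],[1,-0.015,0,0,0],[1,0,0,-0.06,0],[1,0,0,-0.06,0],[1,-0.02,0.055,-0.02,0],[1,-0.02,0.055,0,0],[1,-0.02,0.055,0,0],[1,-0.02,0.055,0,0]]'
python3 -m creep '[[1,0,0.06,0,0],[1,0,0.06,0,0],[1,0,0,0,0],[1,0,0,0,0],[1,0,0,0,0],[1,0,0,0,0],[1,0,0,0,0],[1,0,0,0,0]]'
python3 m.py s8
python3 - <<'E'
from h import *
a=snap('top');cv2.imwrite('pics/s9.png',cv2.resize(a[195:275,195:355,::-1],None,fx=5,fy=5,interpolation=cv2.INTER_CUBIC))
E
```

```text
time_s: 19.55
tcp_pos: [0.5011, -0.1761, 0.139]
tool_rot: [179.9, -0.2, -0.7]
contact_force: [0.1, -1.0, -0.4]
finger_gap: 0.0856
time_s: 20.55
tcp_pos: [0.4993, -0.2933, 0.1383]
tool_rot: [180.0, -0.0, -0.6]
contact_force: [-0.5, -0.5, -0.4]
finger_gap: 0.0855
top orange_end 0.95 [538. 305.] [ 0.3715 -0.4385] [-0.2699 -0.5399]
top orange_end 0.71 [224. 235.] [0.6345 0.2114] [-0.0145  0.113 ]
top black_end 0.89 [431. 291.] [ 0.4388 -0.2175] [-0.2051 -0.3182]
top black_end 0.67 [326. 223.] [ 0.6262 -0.0172] [-0.02   -0.1157]
wrist black_end 0.74 [246. 299.] [ 0.4386 -0.224 ] [-0.2052 -0.3247]
tcp bay [-0.1439 -0.3937] [ 0.49915259 -0.29367382  0.13828412] -0.6416631627880877
```

View pics/s9.png

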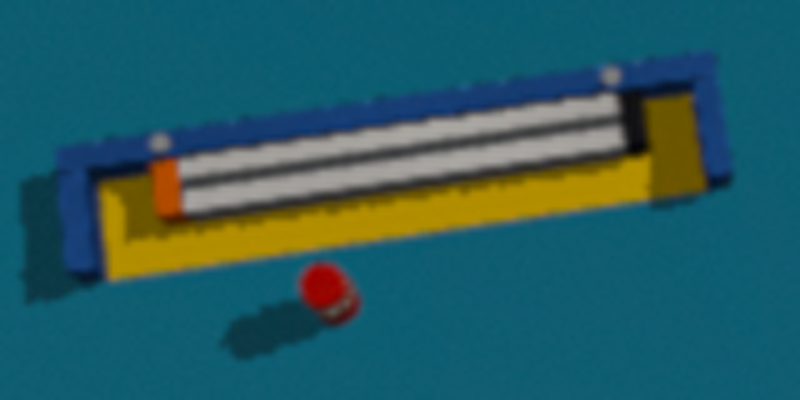

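```bash
python3 - <<'E'
from h import *
P=lambda u,v,z:ray('top',(195+(u+.5)/5-.5,195+(v+.5)/5-.5),z)[:2]
ol,orr=P(58,150,.03),P(713,55,.03); fl,fr=P(107,280,0),P(707,190,0)
y=ol-orr+fl-fr;y/=np.linalg.norm(y);x=np.array([y[1],-y[0]])
o=((ol+orr)/2-.012*x+(fl+fr)/2+.045*x)/2
B=lambda p:np.round([(p-o)@x,(p-o)@y],4)
print('bay yaw',np.degrees(np.arctan2(x[1],x[0])),o,'ref',B(ol),B(orr),B(fl),B(fr))
for n,p in dict(of=(157,217),ob=(152,161),bf=(648,152),bb=(643,90)).items(): print(n,B(P(*p,.025)))
for n in('spool','screwdriver','flux_jar'): print(n,[(round(r['score'],2),ray('top',r['xy'],0)[:2].round(3)) for r in tip_of('top',n)[:1]])
E
```

```text
bay yaw -0.6675324908626583 [0.64755698 0.09834985] ref [0.0108 0.1452] [ 0.0104 -0.146 ] [-0.0438  0.1363] [-0.0434 -0.1354]
of [-0.0245  0.1063]
ob [0.001  0.1059]
bf [-0.0278 -0.1111]
bb [ 0.0005 -0.1131]
spool [(0.68, array([0.403, 0.356]))]
screwdriver []
flux_jar [(0.85, array([ 0.74 , -0.081]))]
```

```bash
python3 -c "
from bench import *
job_done()"
```

```text
the job is handed in; nothing more can be done
```

The profile is in the bay, flat against the back wall, and I handed the job in at about 21 s. `job_done` gives no verdict, so what follows comes from my own checks.

**What I did:**
1. Pushed the profile with the open fingertips until it stood at about 20° to the back wall, orange end leading.
2. Pushed the black end face along the profile's axis, so the orange end went in behind the post. At that point orange was at bay (−0.024, 0.102) and black was still outside the mouth at (−0.097, −0.109).
3. Swung the black end in with both fingertips, pressed it to the wall with about 6 N, and withdrew, raised and moved the gripper to the side.

**Last checks (top camera, bay frame):**

| Check | Result |
|---|---|
| Orange end | x about −0.012, y about 0.106 |
| Black end | x about −0.014, y about −0.112 |
| Distance from touching the wall | both ends within about 2 mm, as good as the measurement |
| Spool and jar | within about 6 mm of the first reading, which is detector scatter; neither was touched |
| Screwdriver | not found in the final picture; the arm only passed well above it on the first move and stayed well to its left afterwards |

One check disagreed: the trained network put the black end at x = −0.020, just outside the −0.019 limit. It had scattered by several millimetres before. The corners I measured in the enlarged crop and the wrist camera's reading before the last press (−0.012) both show it against the wall.

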